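# Arm the stone-marking laser

## Robot

A 7-joint arm with a two-finger parallel gripper is mounted at the origin on the work surface. World frame = base frame: x ahead of the robot, y to its left, z up, the work surface at z = 0. Lengths are in m, angles in rad, forces in N, time in s.
With the tool pointing down it reaches from about 0.425 to 0.875 m from the base axis. Payload 4.7 kg.
Tool frame: the origin (TCP) lies midway between the tips of the shut fingers; the grasp point (between the pads) lies 19 mm behind it; x points along the fingers, z is the direction in which the jaws open and shut, and the axes are right-handed (so a half turn about x gives the same grasp; the last joint's range is limited). The gripper opens to 87 mm and grips with 3 to 60 N. Pads are 19 mm wide; open, the fingers measure 117 mm over their backs; the gripper's body (75 mm by 190 mm) begins 51 mm behind the grasp point.
Start: joints at [-1.187, 0.321, -0.07, 1.45, 0.023, 1.371, -0.057], TCP at [0.235, 0.606, 0.223] pointing down, gripper open.
Joint ranges: [-2.86, 2.86], [-0.3, 2.09], [-1.38, 1.24], [0.06, 2.45], [-1.56, 4.7], [0.09, 2.05], [-2.69, 2.69]. Speed limits (rad/s): [2.57, 2.57, 3.14, 3.14, 3.14, 3.14, 3.14].

## Interface

Orientations are given as a rotation vector (axis times angle).
In Python, from bench import ctrl, vision, close_job gives the robot as it stands. The module is installed in compiled form; this text tells all that it offers.
- The arm moves only by the tool servo_tool, never from a script. Its argument "commands" is a list that holds one entry, the list of rows, each a list of 7 numbers: the turn, a rotation vector about the tool's x, y, z in degrees, then the shift along the tool's x, y, z in mm, then the finger opening in mm, from 0 to 87. In form: [[[wx, wy, wz, x, y, z, grip], ...]]. A call has 1 to 5 rows; each row is the pose to reach, as a shift and turn from the pose commanded when the call began, along the tool's axes at that moment; what a row does not reach only later rows make up. A row lasts 1/8 s, in which the tool goes at most 62.5 mm and 10.7 degrees, less where a joint would pass 70% of its speed; a pose out of reach is approached as far as the arm can. A call with a gripper value outside its range is refused whole. The fingers move at their own pace and stop on an object; "newtons" is the grip in N (left out, the last holds). Time passes only in rows, so rows that repeat a pose let the fingers close. It gives the time, the measured TCP pose, the force and the opening at its end, in the units of the state.
- ctrl.get_state(): the state, without advancing time (a new reading comes with each control period).
- vision.get_image(name): name is "scene" or "top" or "wrist"; returns the picture (420x560x3 uint8, red, green, blue); there is no depth.
- vision.camera_info(name): a dict with "fov_y" (degrees; the focal length in pixels is half the picture's height over the tangent of half this angle, whatever the lens; pixels are square), "cx", "cy" (the principal point, pixels), "dist" ([k1, k2, p1, p2, k3] as OpenCV has them; the pictures are not rectified), "pose" (4x4, takes a point from camera to world coordinates). Camera axes: x right, y down, z forward; pixel columns grow to the right and rows downward; lengths in m; the calibration is good to about 2 mm. A picture is of the moment at which its call begins: read the wrist's pose just before it. camera_info takes no time and is no camera call; for the wrist camera it gives the pose at the moment of the call.
- close_job(): hands the job in, once; it reports no verdict.
The state is a dict: "time": time; "joint_positions": joint angles; "qd": joint speeds; "joint_torque": joint torques, N m; "position": TCP position; "tool_rot": TCP orientation; "ft_force": force on the tool from outside, world axes, zero at the start; "torque": the same for the moment, N m; "grip_width": opening from 0.0 (shut) to 1.0 (fully open).
Only numpy, scipy, OpenCV 4.12 (cv2) and the standard library are available. Lean on these libraries where they do the work, as an engineer would, in place of code of your own. Each camera call takes 0.05 s, during which the arm holds its last target. There are 200 camera calls.

## Task

Switch on the stone-marking laser at its grey control unit: with a fingertip lift the hinged guard and swing it back until it stays open by itself, flip the toggle beneath it fully over to its rear (on) side, then tip the guard forward so that it is shut over the toggle again. Push the guard, do not pinch it between the fingers, and pick nothing up. Leave the unguarded toggle, the stop button and everything lying about as they are.

Things in the scene. Friction and masses are not known exactly. Their poses are not given: they have to be found in the camera images.
- unit: Laser control unit, fixed: grey case 190 deep (x) x 240 wide (y) x 70 high, dark deck on top. Origin: centre of underside; x points from its front (robot's side) to its rear, y to its left, z up; turned up to 0.3 rad. 'In unit' below: (x, y, z) mm in this frame. On the deck: guarded laser toggle at y 45, bare toggle at y -30, stop button, key switch at (30, -95) up to z 98.
- guard (a joint): Guard of bent aluminium sheet, about 54 g, over the laser toggle. Rad: 0 shut, grows as its front edge goes up and back, stop at 1.83. No spring, little friction: under 1 N at the lip moves it. It balances at about 1.35: let go well beyond, it falls back and stays open on its stop; let go below, it drops shut.
- guard_lip (a point): Middle of the free front edge of the guard's lip, 82 mm from the hinge. In unit: (-59, 45, 117) shut, about (62, 45, 166) open. Shut, the guard's flat top (52 wide, 2 thick) spans x -48 to 24 at z 110; the lip, 13 long, 52 wide, flares from its front edge forward and up at 0.6 rad. The front below is open: a fingertip tilted forward fits under it. 36 mm of deck ahead of it are bare.
- guard_hinge (a point): Middle of the guard's hinge axis: (20, 45, 96) mm in unit, its y axis along the hinge. Axes turn with the guard. The guard's two side cheeks, 66 long x 26 high x 2 thick, hang from its top down to z 83 when shut; 48 mm apart inside, 52 outside.
- toggle (a joint): Laser toggle under the guard: steel bat lever 27 mm long, 6 to 8 thick, on a bushing 20 wide, 7 high; pivot at (-15, 45, 76) in unit. Rad: 0 off (leans 0.4 to the front), 0.8 on (leans 0.4 to the rear, toward the hinge). Stiff: stays where it is left, so push it right over to its stop (2 N). Starts off. The shut guard clears it either way.
- toggle_tip (a point): Tip of the laser toggle, mm in unit: (-26, 45, 101) off, (-4, 45, 101) on. Moves with the lever.
- pilot (a joint): The bare toggle (pilot lamp): same lever without guard, at (-15, -30) mm in unit. 0 is its start (leaning to the front), 0.8 the other side. To be left alone.
- pilot_tip (a point): Tip of the bare toggle, (-26, -30, 101) mm in unit.
- stop (a joint): Mushroom stop button, 38 mm diameter, on a yellow housing at (-50, -85) mm in unit, top at z 92; 0 up, 0.006 (m) pressed. To be left alone.
- lamp_supply: Plain white box beside the control unit (to its left or right), fixed, 150 x 140 x 65 mm high, no guard on it. Origin: centre of its underside. Not used.
- stone_box: Bystander, loose: an open white specimen box, 58 x 58 x 20 high, with a padded insert and a green stone in it; on the bench just in front of the control unit (mm). Origin: centre of its underside.
- lidded_box: Bystander, loose: a closed specimen box, 72 x 52 x 26 high, white with a clear lid, lying on top of the lamp supply (mm). Origin: centre of its underside.
- loupe: Bystander, loose: a folded steel loupe, 46 x 23 x 18 high, lying on the control unit's deck, behind and to the right of the guard (mm). Origin: centre of its underside.
- bottle: Bystander, loose: a small amber bottle, 36 diameter, 65 high, standing on the right of the bench (mm). Origin: centre of its underside.
- tweezers: Bystander, loose: steel tweezers, 170 long, 6 thick, lying in front of the lamp supply (mm). Origin: centre of its underside.
- caliper: Bystander, loose: a digital caliper, 220 x 75 x 14 high, lying on the left of the bench (mm). Origin: centre of its underside.
- dish: Bystander, loose: a white ceramic dish, 72 diameter, 22 high, on the right of the bench, nearer the robot than the bottle (mm). Origin: centre of its underside.

How it is judged:
By the outcome, as a careful person would: the job done as asked, in the order asked, and still so for the second after the job is handed in, with the robot touching nothing.
It also fails if it takes over 54 s, if anything falls off the work surface, if the arm or the gripper's body presses on something with over 40 N, if the wrist force passes 120 N, or if a joint passes its speed limit or range.

## Working session

There is one attempt and no reset: what is moved stays moved. The work goes in short steps, Python scripts to look and compute and a tool call to move; the robot and the scene stay as the last step left them, time stands still between calls to the robot, and variables do not carry over. Pictures are saved under pics/ and viewed, about 8 in all and at most 12, crops included, and the job is handed in when it is done.

Besides the shell and the picture viewer there is one more tool, called after "Call:" as name([rows], argument=value, ...), one row to a line, values as JSON. servo_tool: Moves the arm, as the interface text tells. Its arguments: {"type":"object","properties":{"commands":{"type":"array"},"newtons":{"type":"number"}},"required":["commands"]}

```bash
mkdir -p pics
python3 - <<'E'
from bench import ctrl, vision
import cv2, numpy as np
for n in ("scene","top"):
    im=vision.get_image(n); cv2.imwrite(f"pics/{n}0.png",cv2.resize(im[:,:,::-1],(800,600),interpolation=cv2.INTER_CUBIC))
    i=vision.camera_info(n); print(n,i['fov_y'],i['cx'],i['cy'],i['dist']);print(np.round(i['pose'],3))
s=ctrl.get_state();print(s)
E
```

```text
scene 48.524175729330906 272.1016920969857 207.84984882674752 [-0.01660073  0.          0.          0.          0.        ]
[[ 0.769  0.442 -0.462  1.087]
 [ 0.639 -0.509  0.577 -0.697]
 [ 0.02  -0.738 -0.674  0.91 ]
 [ 0.     0.     0.     1.   ]]
top 43.20178328921752 281.86070262941325 201.62903240193418 [-0.13365406  0.          0.          0.          0.        ]
[[ 0.017 -0.995  0.098  0.363]
 [-1.    -0.019 -0.02   0.023]
 [ 0.021 -0.098 -0.995  1.399]
 [ 0.     0.     0.     1.   ]]
{'time': 0.1, 'joint_positions': array([-1.18688588,  0.3217513 , -0.07010429,  1.4515661 ,  0.02255636,
        1.37079117, -0.05692236]), 'qd': array([ 0.0001028 , -0.00113865, -0.0009838 , -0.00218478, -0.00082294,
       -0.00086133,  0.0004576 ]), 'joint_torque': array([-3.97558449e-05, -4.92573130e+01, -4.05767849e-01, -3.13399601e+01,
       -6.42217021e-02,  3.95197410e-02,  6.56124575e-05]), 'position': array([0.23477345, 0.60558315, 0.22156287]), 'tool_rot': array([-0.93365535,  1.36318961,  0.93198176]), 'ft_force': array([-0.23376543, -0.00451702,  0.11692029]), 'torque': array([-0.05959548, -0.03791799,  0.04407944]), 'grip_width': 0.9955482441910596}
```

View pics/scene0.png

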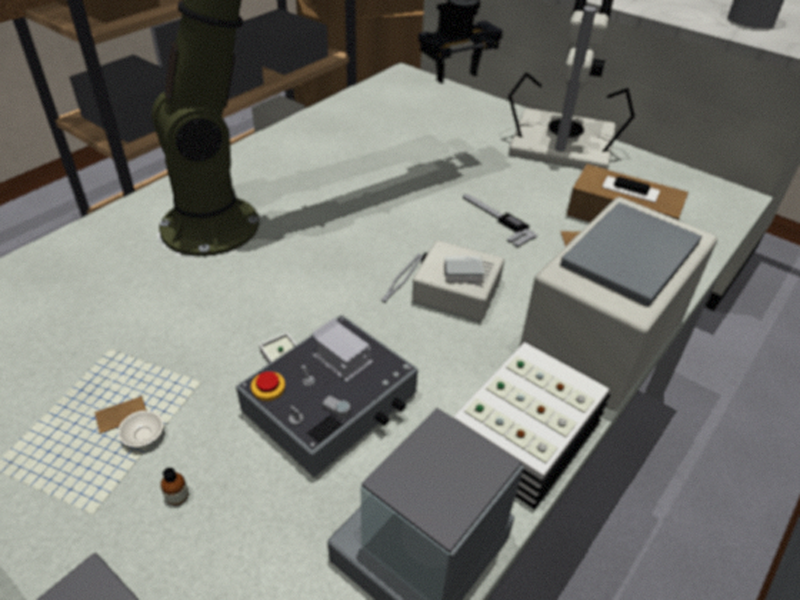

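View pics/top0.png

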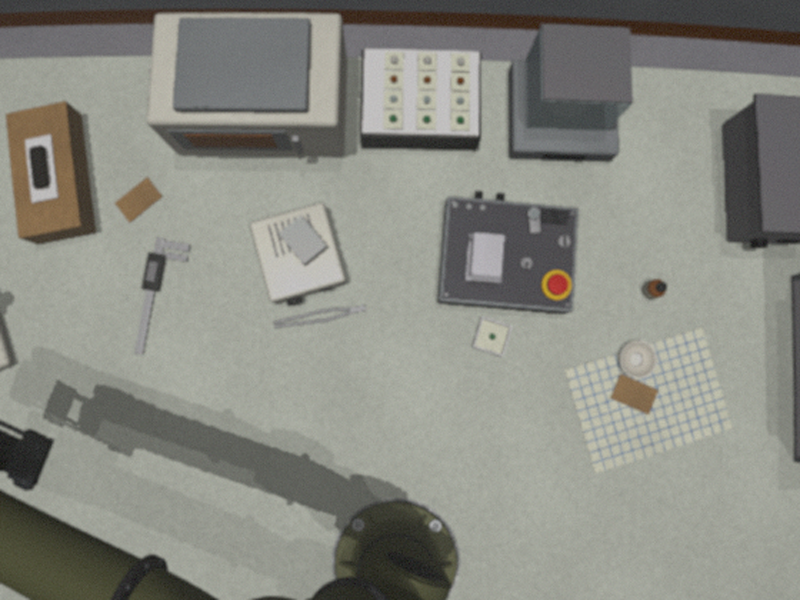

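The scene view shows the unit's deck with the red stop at about (268,383) and the pale guard at (342,340). In the top view the deck corners are at about (448,198), (578,207), (573,312) and (438,304). Next I'll enlarge both for a fit.

Run:
```python
from bench import vision
import cv2
for n,(x,y,w,h) in {"scene":(160,215,140,120),"top":(300,132,112,92)}.items():
    im=vision.get_image(n)[y:y+h,x:x+w,::-1]; k=600//h if n=="top" else 5; 
    im=cv2.resize(im,None,fx=k,fy=k,interpolation=cv2.INTER_CUBIC)
    cv2.imwrite(f"pics/{n}c.png",cv2.convertScaleAbs(im,alpha=1.6,beta=10)); print(n,k,im.shape)
```

```text
scene 5 (600, 700, 3)
top 6 (552, 672, 3)
```

View pics/scenec.png

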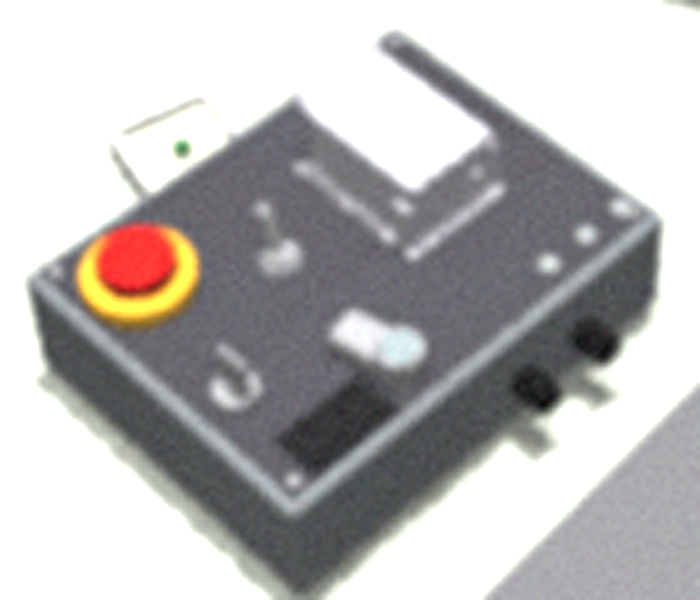

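View pics/topc.png

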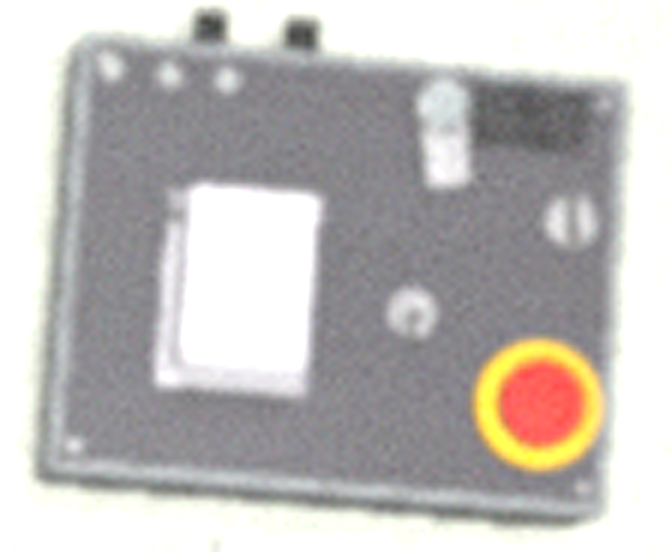

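The scene crop has deck corners FR (33,281), RR (292,513), RL (660,222) and FL (395,33). Its guard top corners are RR (413,190) and RL (493,138). In the top crop the corners are RL (80,38), RR (627,82), FL (43,468) and FR (603,508), with the stop cap at (540,403).

```bash
cat > h.py <<'E'
from bench import ctrl, vision
import cv2, numpy as np
from scipy.optimize import least_squares
from scipy.spatial.transform import Rotation as R
def proj(n,P,i=None):
    i=i or vision.camera_info(n); T=np.linalg.inv(i['pose']); f=210/np.tan(np.radians(i['fov_y'])/2)
    K=np.array([[f,0,i['cx']],[0,f,i['cy']],[0,0,1]])
    return cv2.projectPoints(np.atleast_2d(P)@T[:3,:3].T+T[:3,3],np.zeros(3),np.zeros(3),K,np.array(i['dist']))[0][:,0]
def u2w(p,P):
    return R.from_euler('z',p[2]).apply(np.atleast_2d(P)/1000)+[p[0],p[1],0]
E
python3 - <<'E'
from h import *
D=[("scene",5,(160,215),[(-95,-120,70,33,281),(95,-120,70,292,513),(95,120,70,660,222),(-95,120,70,395,33),(24,19,111,413,190),(24,71,111,493,138),(-26,-30,101,262,207),(-50,-85,92,138,257)]),
("top",6,(300,132),[(95,120,70,80,38),(95,-120,70,627,82),(-95,120,70,43,468),(-95,-120,70,603,508),(24,71,111,187,185),(24,19,111,322,195),(-59,19,117,303,396),(-26,-30,101,415,320),(-50,-85,92,540,403)])]
def res(p):
    r=[]
    for n,k,o,L in D:
        L=np.array(L,float); r.append((proj(n,u2w(p,L[:,:3]))-(L[:,3:]/k-0.5+0.5/k+np.array(o))))
    return np.vstack(r)
s=least_squares(lambda p:res(p).ravel(),[.6,-.1,0],loss='soft_l1')
print(s.x,s.cost);print(np.round(res(s.x),1))
for nm,q in dict(lip=(-59,45,117),hinge=(20,45,96),tip=(-26,45,101)).items(): print(nm,u2w(s.x,q))
for n in("scene","top"):
    L=[d for d in D if d[0]==n]; D0=D; D=L; t=least_squares(lambda p:res(p).ravel(),s.x,loss='soft_l1'); print(n,t.x); D=D0
i=vision.camera_info("wrist");print(i['fov_y']);s=ctrl.get_state()
Rt=R.from_rotvec(s['tool_rot']);print(Rt.as_matrix().round(3));print(Rt.inv().apply(i['pose'][:3,3]-s['position']),(Rt.inv().as_matrix()@i['pose'][:3,:3]).round(2))
E
```

```text
[ 0.56118059 -0.19287492 -0.06778246] 12.12537804772108
[[-2.  -1.1]
 [ 0.7  1. ]
 [ 2.3 -1.4]
 [ 0.7 -2.2]
 [ 0.3  0.3]
 [ 0.3 -1. ]
 [ 0.2 -0.3]
 [ 0.1 -0.3]
 [-0.2 -1.7]
 [ 1.  -0.4]
 [ 0.1  0.4]
 [ 0.6  1.8]
 [ 0.8 -0. ]
 [-0.8  0.2]
 [ 0.4 -0.3]
 [ 1.2  1.6]
 [ 0.7 -0.3]]
lip [[ 0.50536395 -0.14398216  0.117     ]]
hinge [[ 0.58418254 -0.14933287  0.096     ]]
tip [[ 0.53828817 -0.14621726  0.101     ]]
scene [ 0.56160121 -0.19450629 -0.06908738]
top [ 0.56140294 -0.19166201 -0.06518772]
68.42528064465934
[[-0.    -0.932  0.361]
 [-0.001  0.361  0.932]
 [-1.    -0.    -0.001]]
[-0.16250418  0.06971939 -0.00078477] [[ 0.   -0.26  0.97]
 [-0.   -0.97 -0.26]
 [ 1.   -0.   -0.  ]]
```

The two views agree to about 1.5 mm: unit at (0.5615, -0.193), yaw -0.068. Next I bring the arm round with the fingers shut and log joint states, so I can fit the arm's kinematics and see which tilts are feasible.

Call:
servo_tool([
  [[10, 0, 0, 0, -50, -30, 0], [20, 0, 0, 0, -100, -60, 0], [30, 0, 0, 0, -150, -90, 0], [40, 0, 0, 0, -200, -120, 0], [50, 0, 0, 0, -250, -150, 0]],
])

```text
time: 0.82
position: [0.4147, 0.3742, 0.2226]
tool_rot: [-0.253, 1.556, 0.253]
ft_force: [1.0, 0.3, 0.2]
grip_width: 0.519
```

```bash
cat >> h.py <<'E'
import json
UP=(0.5615,-0.193,-0.068)
def log():
    s=ctrl.get_state(); open('log.txt','a').write(json.dumps({k:np.asarray(s[k]).tolist() for k in('joint_positions','position','tool_rot')})+'\n'); return s
def show():
    s=log(); Rt=R.from_rotvec(s['tool_rot']); U=R.from_euler('z',UP[2])
    print('t',s['time'],'q',s['joint_positions'].round(3),'pos',s['position'].round(4),'unit',(U.inv().apply(s['position']-[UP[0],UP[1],0])*1e3).round(1),'F',s['ft_force'].round(1),'grip',round(s['grip_width'],3))
    print('tool axes in unit (cols x y z)\n',(U.inv()*Rt).as_matrix().round(3))
def goto(p,tilt,twist=0):
    """shift (mm, tool axes) and turn (deg rotvec) to reach TCP p (unit mm), finger tilted forward by tilt deg, tool z=-unit y... y=+n"""
    s=ctrl.get_state(); Rt=R.from_rotvec(s['tool_rot']); U=R.from_euler('z',UP[2]); t=np.radians(tilt)
    d=np.array([np.sin(t),0,-np.cos(t)]); n=np.array([np.cos(t),0,np.sin(t)])
    G=U*R.from_matrix(np.c_[d,n,np.cross(d,n)])*R.from_euler('x',twist,degrees=True)
    w=(Rt.inv()*G).as_rotvec(degrees=True); print('->',p,tilt,'turn',w.round(2),'shift',(Rt.inv().apply(u2w(UP,p)[0]-s['position'])*1e3).round(1))
E
python3 - <<'E'
from h import *
open('log.txt','w').write(json.dumps({'joint_positions':[-1.18688588,0.3217513,-0.07010429,1.4515661,0.02255636,1.37079117,-0.05692236],'position':[0.23477345,0.60558315,0.22156287],'tool_rot':[-0.93365535,1.36318961,0.93198176]})+'\n')
show()
E
```

```text
t 0.825 q [-0.945  0.124  0.178  1.69  -0.023  1.329 -0.439] pos [0.4147 0.3742 0.2226] unit [-185.   555.9  222.6] F [1.  0.3 0.2] grip 0.519
tool axes in unit (cols x y z)
 [[ 0.    -0.381  0.925]
 [ 0.     0.925  0.381]
 [-1.     0.     0.   ]]
```

Call:
servo_tool([
  [[10, 0, 0, 0, -50, -13, 0], [20, 0, 0, 0, -100, -26, 0], [30, 0, 0, 0, -150, -39, 0], [40, 0, 0, 0, -200, -52, 0], [50, 0, 0, 0, -250, -65, 0]],
])

```text
time: 1.45
position: [0.4328, 0.1165, 0.2226]
tool_rot: [0.431, 1.527, -0.431]
ft_force: [1.7, -0.4, 0.8]
grip_width: 0.015
```

```bash
python3 -c "
from h import *
show(); goto((-150,45,210),0); goto((-150,45,210),10)"
```

```text
t 1.45 q [-0.733 -0.134  0.379  1.935  0.051  1.332 -0.919] pos [0.4328 0.1165 0.2226] unit [-149.4  300.1  222.6] F [ 1.7 -0.4  0.8] grip 0.015
tool axes in unit (cols x y z)
 [[ 0.     0.464  0.886]
 [ 0.     0.886 -0.464]
 [-1.     0.001  0.   ]]
-> (-150, 45, 210) 0 turn [ 6.238e+01 -1.000e-02 -3.000e-02] shift [  12.5 -226.3  117.7]
-> (-150, 45, 210) 10 turn [62.22 -5.46  8.96] shift [  12.5 -226.3  117.7]
```

Call:
servo_tool([
  [[10, 0, 0, 2, -45, 23, 0], [20, 0, 0, 4, -90, 46, 0], [30, 0, 0, 6, -135, 69, 0], [40, 0, 0, 8, -180, 92, 0], [50, 0, 0, 12, -226, 117, 0]],
])

```text
time: 2.08
position: [0.4157, -0.1372, 0.2107]
tool_rot: [1.1, 1.275, -1.098]
ft_force: [1.4, 1.2, -0.0]
grip_width: 0.006
```

```bash
cat > kin.py <<'E'
from h import *
D=[json.loads(l) for l in open('log.txt')]
sg=None
def fk(q,p,s):
    # p: h,L1,L2,L3, elbow offset, wrist offset, yaw, tool roll
    h,L1,L2,L3,e,w,y0,r0=p[:8]; A=R.identity(); A=R.from_euler('z',y0); T=np.array([0,0,h]); 
    ax='zyzyzyz'; off=[None,(0,0,0),(0,0,L1),(e,0,0),(-e,0,L2),(0,0,0),(w,0,0)]
    for i in range(7):
        if off[i] is not None: T=T+A.apply(off[i])
        A=A*R.from_euler(ax[i],s[i]*q[i])
    T=T+A.apply([0,0,L3]); A=A*R.from_euler('z',r0)*R.from_matrix(np.array([[0,0,1],[0,1,0],[1,0,0.]]).T@np.diag([1,1,1])*1.0 if False else np.array([[0,0,-1],[0,1,0],[1,0,0.]]))
    return T,A
def fit():
    import itertools
    best=None
    for b in itertools.product([1,-1],repeat=4):
        s=[b[0],1,b[1],1,b[2],1,b[3]]
        for y0,r0 in itertools.product([0,np.pi],[0,1.57,3.14,-1.57]):
            def f(p):
                r=[]
                for d in D:
                    T,A=fk(d['joint_positions'],p,s); r+=list(T-d['position'])+list(.3*(A.inv()*R.from_rotvec(d['tool_rot'])).as_rotvec())
                return np.array(r+list(1e-4*p[4:6]))
            o=least_squares(f,[.3,.5,.5,.4,0,0,y0,r0],max_nfev=60)
            if best is None or o.cost<best[0]-1e-9: best=(o.cost,o.x,s,f(o.x))
    return best
E
python3 - <<'E'
import h; h.show()
from kin import *
b=fit(); print(b[0],b[1].round(4),b[2],abs(b[3]).max()); json.dump([b[1].tolist(),b[2]],open('kin.json','w'))
E
```

```text
t 2.075 q [-0.432 -0.19   0.622  1.98   0.113  1.317 -1.27 ] pos [ 0.4157 -0.1372  0.2107] unit [-149.2   45.8  210.7] F [ 1.4  1.2 -0. ] grip 0.006
tool axes in unit (cols x y z)
 [[ 0.001  0.977  0.215]
 [ 0.001  0.215 -0.977]
 [-1.     0.001 -0.   ]]
3.212620290463576e-05 [-0.8509  0.4439  0.6021 -0.763   0.0132  0.0963 -0.0475 -0.0475] [-1, 1, -1, 1, -1, 1, -1] 0.004518003276331034
```

```bash
python3 -c "
from h import *
for t in (0,10,20): goto((-130,45,190),t)"
```

```text
-> (-130, 45, 190) 0 turn [12.4  -0.03 -0.07] shift [20.7 18.6  4.9]
-> (-130, 45, 190) 10 turn [12.37 -1.12  9.89] shift [20.7 18.6  4.9]
-> (-130, 45, 190) 20 turn [12.27 -2.2  19.85] shift [20.7 18.6  4.9]
```

Call:
servo_tool([
  [[4, -0.7, 6.6, 7, 6, 2, 0], [8, -1.4, 13.2, 14, 12, 4, 0], [12.3, -2.2, 19.9, 21, 19, 5, 0], [12.3, -2.2, 19.9, 21, 19, 5, 0]],
])

```text
time: 2.58
position: [0.4381, -0.1357, 0.1958]
tool_rot: [1.354, 0.973, -0.999]
ft_force: [-0.1, -0.4, 1.1]
grip_width: 0.008
```

Run:
```python
import h; h.show()
for t in (20,30,40): h.goto((-110,45,160),t)
from kin import *
b=fit(); print(b[0],b[1].round(4),b[2],abs(b[3]).max()); json.dump([b[1].tolist(),b[2]],open('kin.json','w'))
```

```text
t 2.575 q [ 0.273 -0.3    0.034  2.164 -0.093  0.989 -1.246] pos [ 0.4381 -0.1357  0.1958] unit [-127.    48.8  195.8] F [-0.1 -0.4  1.1] grip 0.008
tool axes in unit (cols x y z)
 [[ 0.297  0.954  0.046]
 [ 0.017  0.043 -0.999]
 [-0.955  0.298 -0.004]]
-> (-110, 45, 160) 20 turn [ 2.43 -1.06  2.69] shift [39.2  5.4  4.7]
-> (-110, 45, 160) 30 turn [ 2.34 -1.27 12.68] shift [39.2  5.4  4.7]
-> (-110, 45, 160) 40 turn [ 2.23 -1.47 22.68] shift [39.2  5.4  4.7]
4.53132204993833e-05 [ 2.192e-01  4.499e-01  5.128e-01  3.265e-01  5.600e-03  3.000e-04
 -4.840e-02 -4.790e-02] [-1, 1, -1, 1, -1, 1, -1] 0.004533071824201165
```

```bash
cat > ik.py <<'E'
from kin import *
P,S=json.load(open('kin.json')); LO=np.array([-2.86,-.3,-1.38,.06,-1.56,.09,-2.69])+.02; HI=np.array([2.86,2.09,1.24,2.45,4.7,2.05,2.69])-.02
U=R.from_euler('z',UP[2])
def ik(p,tilt,q0,yaw=0):
    t=np.radians(tilt); d=np.array([np.sin(t),0,-np.cos(t)]); n=np.array([np.cos(t),0,np.sin(t)])
    G=U*R.from_euler('z',yaw,degrees=True)*R.from_matrix(np.c_[d,n,np.cross(d,n)]); w=u2w(UP,p)[0]
    def f(q):
        T,A=fk(q,P,S); return np.r_[T-w,.3*(A.inv()*G).as_rotvec(),.001*(q-q0)]
    b=None
    for k in range(4):
        o=least_squares(f,np.clip(q0+(0 if k==0 else .3)*np.random.randn(7),LO+1e-3,HI-1e-3),bounds=(LO,HI))
        if b is None or o.cost<b.cost: b=o
    r=f(b.x); return b.x,1e3*np.linalg.norm(r[:3]),np.degrees(np.linalg.norm(r[3:6]))/.3
E
python3 - <<'E'
from ik import *
q0=ctrl.get_state()['joint_positions']
for p in [(-100,45,95),(-48,45,86),(-40,45,120),(30,45,140),(-14,45,90),(85,45,150)]:
    for t in (0,20,30,40,50):
        q,e,a=ik(p,t,q0); print(p,t,q.round(2),'%.1fmm %.1fdeg'%(e,a))
E
```

```text
(-100, 45, 95) 0 [ 0.23  0.07  0.01  2.01 -0.    1.06 -1.39] 0.0mm 0.0deg
(-100, 45, 95) 20 [ 0.27 -0.15  0.04  2.27 -0.14  0.69 -1.23] 0.0mm 0.0deg
(-100, 45, 95) 30 [ 0.22 -0.24  0.13  2.4  -0.28  0.5  -1.07] 0.0mm 0.0deg
(-100, 45, 95) 40 [-0.14 -0.28  0.51  2.43 -0.29  0.38 -0.99] 18.0mm 3.7deg
(-100, 45, 95) 50 [-0.31 -0.28  0.75  2.43 -0.6   0.33 -0.61] 42.1mm 8.5deg
(-48, 45, 86) 0 [ 0.21  0.18  0.02  1.9  -0.    1.06 -1.41] 0.0mm 0.0deg
(-48, 45, 86) 20 [ 0.26 -0.02  0.02  2.17 -0.14  0.66 -1.26] 0.0mm 0.0deg
(-48, 45, 86) 30 [ 0.24 -0.1   0.07  2.3  -0.32  0.45 -1.07] 0.0mm 0.0deg
(-48, 45, 86) 40 [ 0.04 -0.15  0.3   2.42 -0.71  0.26 -0.65] 0.0mm 0.0deg
(-48, 45, 86) 50 [-0.81 -0.27  1.16  2.43 -0.74  0.11 -0.49] 22.8mm 4.4deg
(-40, 45, 120) 0 [ 0.21  0.17  0.02  1.85 -0.    1.13 -1.41] 0.0mm 0.0deg
(-40, 45, 120) 20 [ 0.26 -0.05  0.02  2.12 -0.13  0.73 -1.28] 0.0mm 0.0deg
(-40, 45, 120) 30 [ 0.24 -0.13  0.06  2.25 -0.27  0.53 -1.14] 0.0mm 0.0deg
(-40, 45, 120) 40 [ 0.09 -0.2   0.24  2.38 -0.52  0.33 -0.86] 0.0mm 0.0deg
(-40, 45, 120) 50 [-0.51 -0.28  0.84  2.43 -0.63  0.15 
[... 427 characters left out ...]
.82 -0.01  1.08 -1.42] 0.0mm 0.0deg
(-14, 45, 90) 20 [ 0.25  0.05  0.01  2.09 -0.13  0.67 -1.29] 0.0mm 0.0deg
(-14, 45, 90) 30 [ 0.25 -0.03  0.03  2.23 -0.31  0.45 -1.11] 0.0mm 0.0deg
(-14, 45, 90) 40 [ 0.16 -0.08  0.16  2.35 -0.77  0.26 -0.63] 0.0mm 0.0deg
(-14, 45, 90) 50 [-0.8  -0.2   1.13  2.43 -1.54  0.11  0.26] 5.3mm 1.9deg
(85, 45, 150) 0 [ 0.16  0.4   0.03  1.49 -0.01  1.25 -1.45] 0.0mm 0.0deg
(85, 45, 150) 20 [ 0.21  0.18  0.01  1.81 -0.09  0.81 -1.37] 0.0mm 0.0deg
(85, 45, 150) 30 [ 0.24  0.1  -0.01  1.95 -0.2   0.58 -1.27] 0.0mm 0.0deg
(85, 45, 150) 40 [ 0.28  0.04 -0.02  2.09 -0.45  0.36 -1.01] 0.0mm 0.0deg
(85, 45, 150) 50 [ 0.28  0.02 -0.    2.21 -1.29  0.21 -0.16] 0.0mm 0.0deg
```

Run:
```python
from ik import *
q0=ctrl.get_state()['joint_positions']
for p,t in [((-100,45,140),20),((-90,45,110),25),((-90,45,110),30)]:
    q,e,a=ik(p,t,q0); print(p,t,q.round(2),'%.1fmm %.1fdeg'%(e,a)); goto(p,t)
```

```text
(-100, 45, 140) 20 [ 0.27 -0.21  0.04  2.22 -0.13  0.8  -1.26] 0.0mm 0.0deg
-> (-100, 45, 140) 20 turn [ 2.43 -1.06  2.69] shift [61.2  9.   5.3]
(-90, 45, 110) 25 [ 0.26 -0.2   0.06  2.3  -0.19  0.63 -1.18] 0.0mm 0.0deg
-> (-90, 45, 110) 25 turn [ 2.39 -1.16  7.69] shift [92.8  9.6  5.9]
(-90, 45, 110) 30 [ 0.23 -0.24  0.11  2.36 -0.26  0.53 -1.1 ] 0.0mm 0.0deg
-> (-90, 45, 110) 30 turn [ 2.34 -1.27 12.68] shift [92.8  9.6  5.9]
```

Call:
servo_tool([
  [[1, -0.4, 1, 25, 3, 2, 0], [2, -0.8, 4, 50, 6, 4, 0], [2.4, -1.2, 8, 75, 8, 6, 0], [2.4, -1.3, 12.7, 93, 10, 6, 0], [2.4, -1.3, 12.7, 93, 10, 6, 0]],
])

```text
time: 3.2
position: [0.472, -0.1416, 0.1068]
tool_rot: [1.447, 0.777, -0.874]
ft_force: [-0.2, -0.5, 1.0]
grip_width: 0.004
```

Run:
```python
from h import *
show(); goto((-90,45,110),30); goto((-75,45,85),30); goto((-53,45,83),30)
i=vision.camera_info('wrist'); im=vision.get_image('wrist'); cv2.imwrite('pics/w1.png',cv2.convertScaleAbs(im[:,:,::-1],alpha=1.3)); json.dump({k:np.asarray(v).tolist() for k,v in i.items()},open('w1.json','w'))
for q in [(-48,19,111),(-48,71,111),(24,19,111),(24,71,111),(-59,19,117),(-59,71,117),(-50,-85,92),(-26,-30,101)]: print(q,proj('wrist',u2w(UP,q),i).round(1)[0])
```

```text
t 3.2 q [ 0.236 -0.257  0.09   2.39  -0.215  0.517 -1.151] pos [ 0.472  -0.1416  0.1068] unit [-92.8  45.2 106.8] F [-0.2 -0.5  1. ] grip 0.004
tool axes in unit (cols x y z)
 [[ 0.493  0.87  -0.001]
 [ 0.001 -0.002 -1.   ]
 [-0.87   0.493 -0.002]]
-> (-90, 45, 110) 30 turn [-0.11 -0.05  0.44] shift [-1.4  4.   0.2]
-> (-75, 45, 85) 30 turn [-0.11 -0.05  0.44] shift [27.7  4.7  0.2]
-> (-53, 45, 83) 30 turn [-0.11 -0.05  0.44] shift [40.3 22.8  0.2]
(-48, 19, 111) [323.5 181.5]
(-48, 71, 111) [235.5 181.6]
(24, 19, 111) [319.2  77.7]
(24, 71, 111) [239.8  77.9]
(-59, 19, 117) [325.6 196.3]
(-59, 71, 117) [233.3 196.5]
(-50, -85, 92) [476.9 194.3]
(-26, -30, 101) [396.1 154.5]
```

View pics/w1.png

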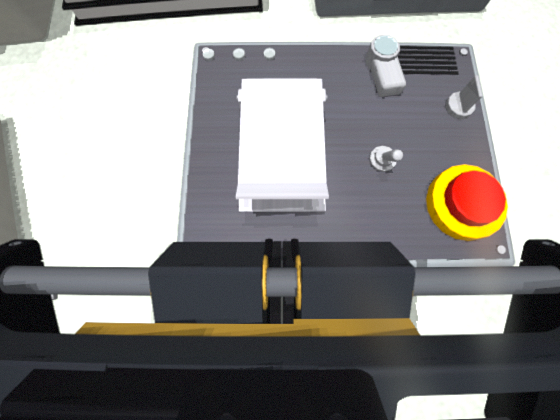

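The wrist view matches the model to 2–4 px: guard rear corners at (243,78)/(324,78), lip corners at (236,196)/(328,195), and the stop undisturbed. The guard sits about 1 mm further right, so I use y = 44. Next the finger goes in under the lip.

Call:
servo_tool([
  [[0, 0, 0.4, 14, 2.5, 1, 0], [0, 0, 0.4, 28, 5, 1, 0], [0, 0, 0.4, 34, 14, 1, 0], [0, 0, 0.4, 40, 23, 1, 0], [0, 0, 0.4, 40, 23, 1, 0]],
])

```text
time: 3.88
position: [0.5159, -0.1463, 0.0873]
tool_rot: [1.448, 0.766, -0.863]
ft_force: [0.2, -0.4, -0.8]
grip_width: 0.008
```

Run:
```python
from h import *
show()
for p in [(-50,44,120),(0,44,136),(30,44,139)]: goto(p,30)
cv2.imwrite('pics/s2.png',cv2.resize(vision.get_image('scene')[190:310,150:310,::-1],(800,600),interpolation=cv2.INTER_CUBIC))
```

```text
t 3.875 q [ 0.202 -0.123  0.103  2.337 -0.263  0.423 -1.119] pos [ 0.5159 -0.1463  0.0873] unit [-48.7  43.5  87.3] F [ 0.2 -0.4 -0.8] grip 0.008
tool axes in unit (cols x y z)
 [[ 0.505  0.863 -0.   ]
 [-0.001 -0.    -1.   ]
 [-0.863  0.505  0.001]]
-> (-50, 44, 120) 30 turn [-0.    0.04 -0.34] shift [-28.9  15.4  -0.5]
-> (0, 44, 136) 30 turn [-0.    0.04 -0.34] shift [-17.4  66.6  -0.5]
-> (30, 44, 139) 30 turn [-0.    0.04 -0.34] shift [-4.9 94.  -0.5]
```

View pics/s2.png

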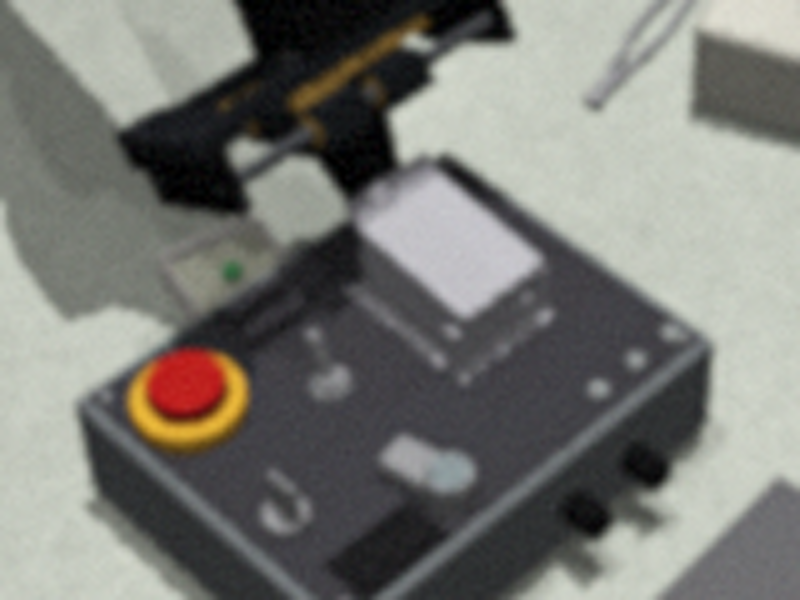

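The finger is under the lip, the guard is still shut and nothing has been disturbed. Now I lift it, slowly.

Call:
servo_tool([
  [[0, 0, 0, -8, 4, 0, 0], [0, 0, 0, -16, 8, 0, 0], [0, 0, 0, -23, 12, 0, 0], [0, 0, 0, -29, 15, 0, 0], [0, 0, 0, -27, 24, 0, 0]],
])

```text
time: 4.55
position: [0.5218, -0.1468, 0.1225]
tool_rot: [1.449, 0.766, -0.864]
ft_force: [-0.6, 0.1, -0.7]
grip_width: 0.008
```

Call:
servo_tool([
  [[0, 0, 0, 2, 9, 0, 0], [0, 0, 0, 4, 18, 0, 0], [0, 0, 0, 6, 27, 0, 0], [0, 0, 0, 8, 36, 0, 0], [0, 0, 0, 10, 44, 0, 0]],
])

```text
time: 5.18
position: [0.5651, -0.1496, 0.1353]
tool_rot: [1.448, 0.767, -0.865]
ft_force: [-0.6, 0.6, -0.5]
grip_width: 0.003
```

Run:
```python
from h import *
show()
for p in [(20,44,138),(32,44,140),(40,44,142)]: goto(p,30)
```

```text
t 5.175 q [ 0.209 -0.085  0.069  2.191 -0.199  0.526 -1.215] pos [ 0.5651 -0.1496  0.1353] unit [  0.7  43.5 135.3] F [-0.6  0.6 -0.5] grip 0.003
tool axes in unit (cols x y z)
 [[ 0.504  0.864 -0.001]
 [-0.    -0.001 -1.   ]
 [-0.864  0.504  0.   ]]
-> (20, 44, 138) 30 turn [-0.04  0.03 -0.26] shift [ 7.4 18.  -0.5]
-> (32, 44, 140) 30 turn [-0.04  0.03 -0.26] shift [11.8 29.4 -0.5]
-> (40, 44, 142) 30 turn [-0.04  0.03 -0.26] shift [14.1 37.3 -0.5]
```

Call:
servo_tool([
  [[0, 0, 0, 3, 7, 0, 0], [0, 0, 0, 6, 14, 0, 0], [0, 0, 0, 9, 21, 0, 0], [0, 0, 0, 11, 27, 0, 0], [0, 0, 0, 13, 32, 0, 0]],
])

```text
time: 5.8
position: [0.599, -0.152, 0.1403]
tool_rot: [1.448, 0.767, -0.864]
ft_force: [-0.6, -0.9, -0.3]
grip_width: 0.005
```

Run:
```python
from h import *
show()
for p in [(0,44,139),(-65,44,139),(-65,44,95)]: goto(p,30)
cv2.imwrite('pics/s3.png',cv2.resize(vision.get_image('scene')[190:310,150:310,::-1],(800,600),interpolation=cv2.INTER_CUBIC))
```

```text
t 5.8 q [ 0.201 -0.018  0.062  2.117 -0.191  0.531 -1.236] pos [ 0.599  -0.152   0.1403] unit [ 34.7  43.5 140.3] F [-0.6 -0.9 -0.3] grip 0.005
tool axes in unit (cols x y z)
 [[ 0.504  0.864 -0.001]
 [-0.001 -0.001 -1.   ]
 [-0.864  0.504  0.   ]]
-> (0, 44, 139) 30 turn [-0.04  0.03 -0.27] shift [-16.4 -30.6  -0.5]
-> (-65, 44, 139) 30 turn [-0.04  0.03 -0.27] shift [-49.2 -86.7  -0.4]
-> (-65, 44, 95) 30 turn [-0.04  0.03 -0.27] shift [ -11.2 -108.9   -0.4]
```

View pics/s3.png

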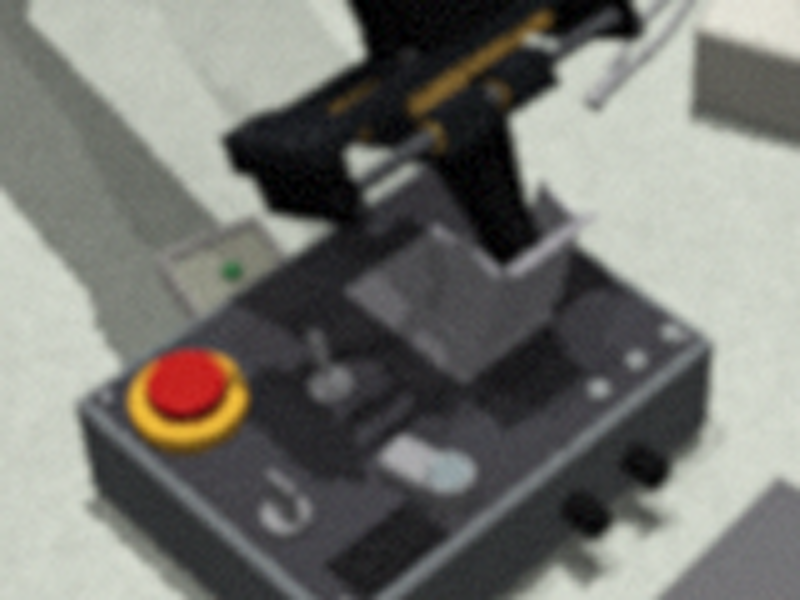

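The guard is standing back, with its lip at about (540,245). The finger retreats now, and I check that the guard stays open.

Call:
servo_tool([
  [[0, 0, 0, -6, -10, 0, 0], [0, 0, 0, -17, -30, 0, 0], [0, 0, 0, -30, -53, 0, 0], [0, 0, 0, -42, -75, 0, 0], [0, 0, 0, -49, -87, 0, 0]],
])

```text
time: 6.48
position: [0.4971, -0.1449, 0.1382]
tool_rot: [1.449, 0.767, -0.865]
ft_force: [-0.8, -0.2, -0.7]
grip_width: 0.009
```

Run:
```python
from h import *
show()
for p in [(-65,44,95),(-55,44,90),(-35,44,90),(-14,44,91)]: goto(p,30)
cv2.imwrite('pics/w4.png',vision.get_image('wrist')[:,:,::-1])
```

```text
t 6.475 q [ 0.231 -0.247  0.082  2.317 -0.194  0.565 -1.188] pos [ 0.4971 -0.1449  0.1382] unit [-67.5  43.6 138.2] F [-0.8 -0.2 -0.7] grip 0.009
tool axes in unit (cols x y z)
 [[ 0.504  0.864 -0.001]
 [-0.    -0.001 -1.   ]
 [-0.864  0.504 -0.   ]]
-> (-65, 44, 95) 30 turn [-0.07  0.03 -0.24] shift [ 38.6 -19.6  -0.4]
-> (-55, 44, 90) 30 turn [-0.07  0.03 -0.24] shift [ 47.9 -13.5  -0.4]
-> (-35, 44, 90) 30 turn [-0.07  0.03 -0.24] shift [58.   3.8 -0.5]
-> (-14, 44, 91) 30 turn [-0.07  0.03 -0.24] shift [67.7 22.4 -0.5]
```

View pics/w4.png

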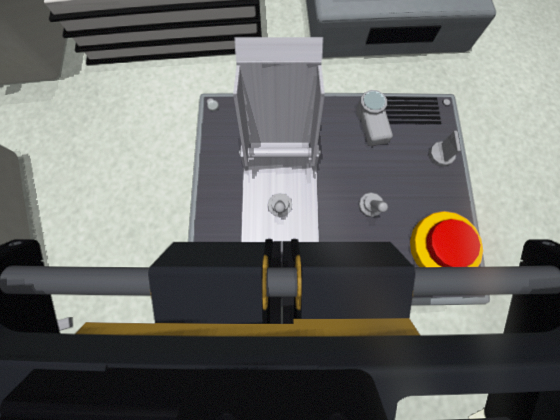

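The guard stays open, lip at (280,48). The toggle at (280,207) leans to the front, in line with the finger. I go down in front of it and push it rearward.

Call:
servo_tool([
  [[0, 0, 0, 20, -10, 0, 0], [0, 0, 0, 38, -19, 0, 0], [0, 0, 0, 46, -14, 0, 0], [0, 0, 0, 52, -5, 0, 0], [0, 0, 0, 57, 3, 0, 0]],
])

```text
time: 7.15
position: [0.5317, -0.1474, 0.0919]
tool_rot: [1.448, 0.766, -0.864]
ft_force: [-2.1, -0.7, 0.6]
grip_width: 0.006
```

Run:
```python
from h import *
show()
for p in [(-25,44,93),(-16,44,93),(-12,44,92)]: goto(p,30)
```

```text
t 7.15 q [ 0.195 -0.095  0.101  2.301 -0.255  0.429 -1.136] pos [ 0.5317 -0.1474  0.0919] unit [-32.8  43.4  91.9] F [-2.1 -0.7  0.6] grip 0.006
tool axes in unit (cols x y z)
 [[ 0.505  0.863 -0.001]
 [-0.001 -0.    -1.   ]
 [-0.863  0.505  0.   ]]
-> (-25, 44, 93) 30 turn [-0.02  0.03 -0.33] shift [ 3.   7.3 -0.6]
-> (-16, 44, 93) 30 turn [-0.02  0.03 -0.33] shift [ 7.5 15.1 -0.6]
-> (-12, 44, 92) 30 turn [-0.02  0.03 -0.33] shift [10.4 18.1 -0.6]
```

Call:
servo_tool([
  [[0, 0, 0, 2, 4, 0, 0], [0, 0, 0, 4, 8, 0, 0], [0, 0, 0, 6, 12, 0, 0], [0, 0, 0, 7.5, 15, 0, 0], [0, 0, 0, 7.5, 15, 0, 0]],
])

```text
time: 7.78
position: [0.5452, -0.1483, 0.0911]
tool_rot: [1.448, 0.77, -0.867]
ft_force: [-13.0, 1.5, 8.5]
grip_width: 0.007
```

Call:
servo_tool([
  [[0, 0, 0, 0.5, 0.9, 0, 0], [0, 0, 0, 1, 1.7, 0, 0], [0, 0, 0, 1, 1.7, 0, 0]],
])

```text
time: 8.15
position: [0.5458, -0.1485, 0.0908]
tool_rot: [1.448, 0.772, -0.869]
ft_force: [-20.9, 2.5, 15.2]
grip_width: 0.007
```

Run:
```python
from h import *
show()
```

```text
t 8.15 q [ 0.191 -0.058  0.099  2.268 -0.253  0.433 -1.146] pos [ 0.5458 -0.1485  0.0908] unit [-18.7  43.3  90.8] F [-20.9   2.5  15.2] grip 0.007
tool axes in unit (cols x y z)
 [[ 0.499  0.867 -0.001]
 [ 0.001 -0.002 -1.   ]
 [-0.867  0.499 -0.002]]
```

The force rises to about 20 N at x = -18.7, which is where the stop should be. I back off and look.

Call:
servo_tool([
  [[0, 0, 0, -4, -8, 0, 0], [0, 0, 0, -14, -25, 0, 0], [0, 0, 0, -27, -40, 0, 0], [0, 0, 0, -50, -38, 0, 0], [0, 0, 0, -72, -22, 0, 0]],
])

```text
time: 8.78
position: [0.4927, -0.1445, 0.143]
tool_rot: [1.449, 0.767, -0.865]
ft_force: [1.0, -0.7, 0.1]
grip_width: 0.006
```

Run:
```python
from h import *
show(); i=vision.camera_info('wrist')
im=vision.get_image('wrist')
for nm,q in dict(off=(-26,45,101),on=(-4,45,101),pivot=(-15,45,76),lip=(62,45,166)).items(): print(nm,proj('wrist',u2w(UP,q),i)[0].round(1))
cv2.imwrite('pics/w5.png',cv2.resize(im[0:270,160:520,::-1],(800,600),interpolation=cv2.INTER_CUBIC))
```

```text
t 8.775 q [ 0.238 -0.264  0.077  2.319 -0.191  0.581 -1.19 ] pos [ 0.4927 -0.1445  0.143 ] unit [-71.9  43.7 143. ] F [ 1.  -0.7  0.1] grip 0.006
tool axes in unit (cols x y z)
 [[ 0.503  0.864 -0.001]
 [-0.    -0.001 -1.   ]
 [-0.864  0.503 -0.   ]]
off [277.8 202.2]
on [277.8 174.4]
pivot [278.2 198.2]
lip [276.9  35.5]
```

View pics/w5.png

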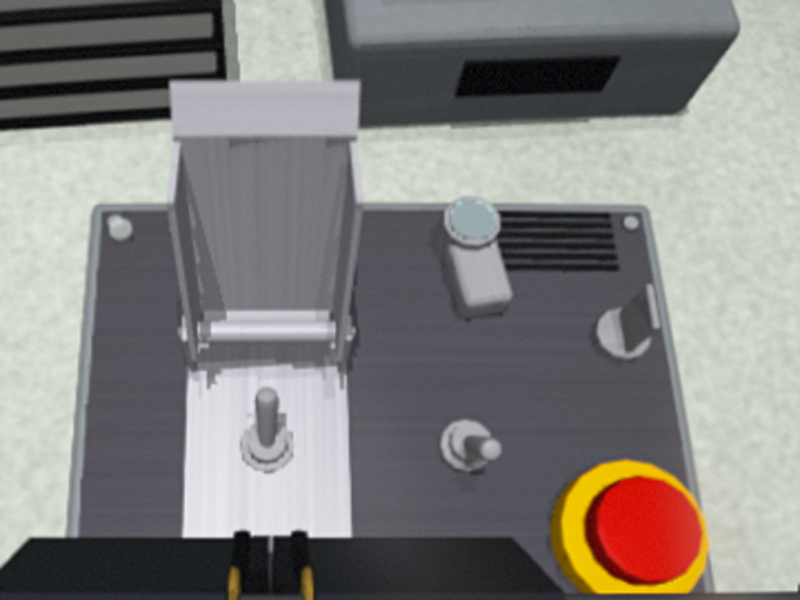

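The toggle tip is at picture (280,177), on the predicted "on" side. The pilot, stop and loupe are untouched and the guard is open. Now I go over the guard with the tool upright, to come down behind its lip.

Run:
```python
from ik import *
q0=ctrl.get_state()['joint_positions']
for p,t in [((-40,44,190),15),((-10,44,220),0),((88,44,215),0),((88,44,150),0)]:
    q,e,a=ik(p,t,q0); print(q.round(2),'%.1fmm %.1fdeg'%(e,a)); goto(p,t)
```

```text
[ 0.22 -0.07  0.04  1.97 -0.07  0.98 -1.35] 0.0mm 0.0deg
-> (-40, 44, 190) 15 turn [ -0.05   0.13 -15.73] shift [-21.2  45.4  -1.1]
[ 0.16  0.16  0.06  1.66 -0.01  1.33 -1.42] 0.0mm 0.0deg
-> (-10, 44, 220) 0 turn [ -0.07   0.12 -30.73] shift [-31.7  86.5  -1.1]
[ 0.12  0.37  0.08  1.4  -0.03  1.37 -1.43] 0.0mm 0.0deg
-> (88, 44, 215) 0 turn [ -0.07   0.12 -30.73] shift [ 22.7 168.2  -1.2]
[ 0.12  0.4   0.09  1.48 -0.04  1.25 -1.43] 0.0mm 0.0deg
-> (88, 44, 150) 0 turn [ -0.07   0.12 -30.73] shift [ 78.5 134.9  -1.3]
```

Call:
servo_tool([
  [[0, 0, -8, -13, 20, -1, 0], [0, 0, -16, -25, 43, -1, 0], [0, 0, -23, -30, 65, -1, 0], [0, 0, -30.7, -33, 86, -1, 0], [0, 0, -30.7, -33, 86, -1, 0]],
])

```text
time: 9.45
position: [0.5549, -0.1469, 0.2133]
tool_rot: [1.255, 1.184, -1.264]
ft_force: [-0.7, -0.2, -0.4]
grip_width: 0.005
```

```bash
python3 -c "
from h import *
show()
for p in [(88,44,217),(88,44,150),(5,44,150)]: goto(p,0)"
```

```text
t 9.45 q [ 0.236  0.172 -0.027  1.652  0.005  1.326 -1.429] pos [ 0.5549 -0.1469  0.2133] unit [ -9.7  45.5 213.3] F [-0.7 -0.2 -0.4] grip 0.005
tool axes in unit (cols x y z)
 [[-0.008  1.     0.001]
 [ 0.001  0.001 -1.   ]
 [-1.    -0.008 -0.001]]
-> (88, 44, 217) 0 turn [ 0.08 -0.05  0.47] shift [-4.5 97.6  1.7]
-> (88, 44, 150) 0 turn [ 0.08 -0.05  0.47] shift [62.4 98.2  1.7]
-> (5, 44, 150) 0 turn [ 0.08 -0.05  0.47] shift [63.1 15.2  1.6]
```

Call:
servo_tool([
  [[0, 0, 0.4, -4, 35, 1.5, 0], [0, 0, 0.4, -4, 70, 1.5, 0], [0, 0, 0.4, -4, 98, 1.5, 0], [0, 0, 0.4, 30, 98, 1.5, 0], [0, 0, 0.4, 62, 98, 1.5, 0]],
])

```text
time: 10.07
position: [0.6481, -0.1558, 0.1511]
tool_rot: [1.26, 1.175, -1.259]
ft_force: [-0.2, 0.0, -1.1]
grip_width: 0.004
```

```bash
python3 -c "
from h import *
show()
for p in [(88,44,150),(60,44,150),(40,44,150),(20,44,150)]: goto(p,0)"
```

```text
t 10.075 q [ 0.217  0.393 -0.027  1.499  0.011  1.249 -1.451] pos [ 0.6481 -0.1558  0.1511] unit [ 83.9  43.  151.1] F [-0.2  0.  -1.1] grip 0.004
tool axes in unit (cols x y z)
 [[ 0.001  1.    -0.001]
 [-0.    -0.001 -1.   ]
 [-1.     0.001  0.   ]]
-> (88, 44, 150) 0 turn [-0.04  0.   -0.05] shift [ 1.1  4.1 -1. ]
-> (60, 44, 150) 0 turn [-0.04  0.   -0.05] shift [  1.1 -23.9  -1. ]
-> (40, 44, 150) 0 turn [-0.04  0.   -0.05] shift [  1.1 -43.9  -1. ]
-> (20, 44, 150) 0 turn [-0.04  0.   -0.05] shift [  1.1 -63.9  -1. ]
```

Call:
servo_tool([
  [[0, 0, 0, 0, -12, 0, 0], [0, 0, 0, 0, -24, 0, 0], [0, 0, 0, 0, -35, 0, 0], [0, 0, 0, 0, -46, 0, 0], [0, 0, 0, 0, -56, 0, 0]],
])

```text
time: 10.7
position: [0.5921, -0.1521, 0.1531]
tool_rot: [1.26, 1.175, -1.259]
ft_force: [-0.5, 0.5, -0.2]
grip_width: 0.006
```

Call:
servo_tool([
  [[0, 0, 0, 0, -8, 0, 0], [0, 0, 0, 0, -16, 0, 0], [0, 0, 0, 0, -22, 0, 0], [0, 0, 0, 0, -22, 0, 0]],
])

```text
time: 11.2
position: [0.5704, -0.1506, 0.1523]
tool_rot: [1.26, 1.176, -1.26]
ft_force: [0.0, -0.5, -0.5]
grip_width: 0.005
```

```bash
python3 -c "
from h import *
show(); i=vision.camera_info('wrist')
for q in [(-59,19,117),(-59,71,117),(24,19,111),(24,71,111),(-48,19,111)]: print(q,proj('scene',u2w(UP,q))[0].round(1))
cv2.imwrite('pics/s6.png',cv2.resize(vision.get_image('scene')[190:310,150:310,::-1],(800,600),interpolation=cv2.INTER_CUBIC))"
```

```text
t 11.2 q [ 0.237  0.239 -0.028  1.697  0.007  1.207 -1.433] pos [ 0.5704 -0.1506  0.1523] unit [  6.   42.9 152.3] F [ 0.  -0.5 -0.5] grip 0.005
tool axes in unit (cols x y z)
 [[-0.001  1.    -0.001]
 [-0.    -0.001 -1.   ]
 [-1.    -0.001  0.   ]]
(-59, 19, 117) [218.3 233. ]
(-59, 71, 117) [234.4 222.2]
(24, 19, 111) [242.6 253. ]
(24, 71, 111) [258.5 241.3]
(-48, 19, 111) [221.6 237.1]
```

View pics/s6.png

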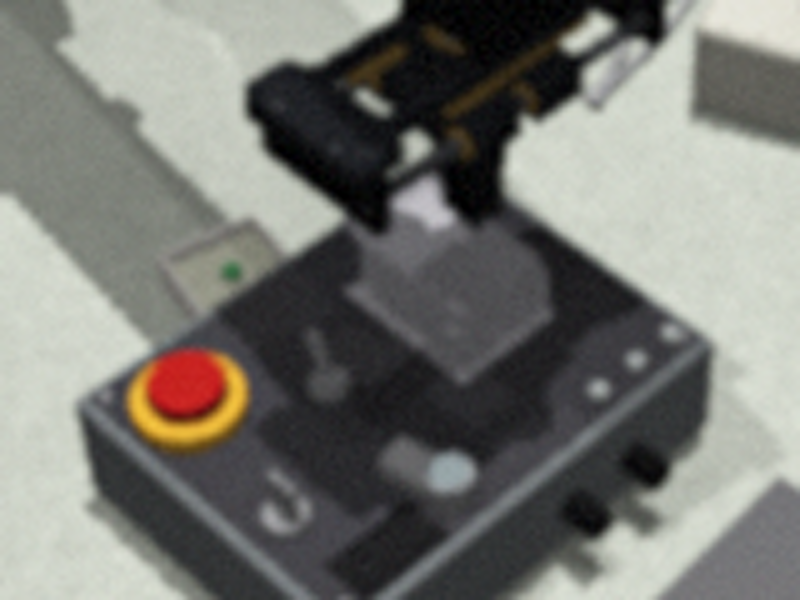

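The guard has dropped and appears shut. I lift clear and verify.

Call:
servo_tool([
  [[0, 0, 0, -20, 0, 0, 0], [0, 0, 0, -45, 0, 0, 0], [0, 0, 0, -75, 10, 0, 0], [0, 0, 0, -110, 40, 0, 0], [0, 0, 0, -130, 60, 0, 0]],
])

```text
time: 11.88
position: [0.6325, -0.1546, 0.2844]
tool_rot: [1.26, 1.174, -1.258]
ft_force: [-0.3, 0.1, 0.5]
grip_width: 0.009
```

Call:
servo_tool([
  [[0, 0, 0, -10, 0, -40, 0], [0, 0, 0, -20, 0, -90, 0], [0, 0, 0, -20, 0, -140, 0], [0, 0, 0, -20, 0, -160, 0], [0, 0, 0, -20, 0, -160, 0]],
])

```text
time: 12.5
position: [0.6418, 0.0065, 0.3019]
tool_rot: [1.257, 1.178, -1.258]
ft_force: [0.0, -0.1, -0.2]
grip_width: 0.007
```

Run:
```python
from h import *
show()
for q in [(-59,19,117),(-59,71,117),(24,19,111),(24,71,111),(-26,-30,101),(-50,-85,92)]: print(q,((proj('scene',u2w(UP,q))[0]-[160,205])*5.33).round(0))
a=cv2.resize(vision.get_image('scene')[205:310,160:300,::-1],None,fx=5.33,fy=5.33,interpolation=cv2.INTER_CUBIC)
cv2.imwrite('pics/s7.png',cv2.convertScaleAbs(a,alpha=1.4))
```

```text
t 12.5 q [ 0.033  0.284 -0.109  1.343  0.03   1.518 -1.71 ] pos [0.6418 0.0065 0.3019] unit [ 66.5 204.5 301.9] F [ 0.  -0.1 -0.2] grip 0.007
tool axes in unit (cols x y z)
 [[-0.001  1.     0.002]
 [ 0.     0.002 -1.   ]
 [-1.    -0.001 -0.   ]]
(-59, 19, 117) [311. 149.]
(-59, 71, 117) [396.  92.]
(24, 19, 111) [440. 256.]
(24, 71, 111) [525. 194.]
(-26, -30, 101) [279. 271.]
(-50, -85, 92) [146. 324.]
```

View pics/s7.png

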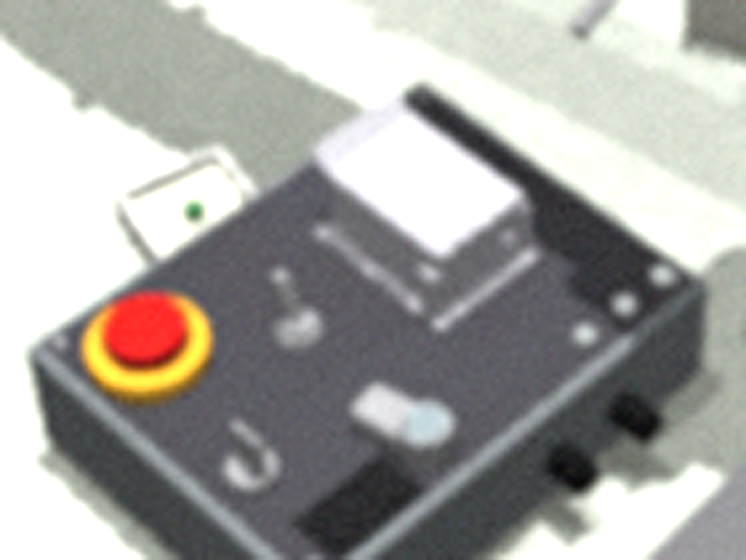

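The guard's corners, at (440,256), (527,195), (317,155) and (400,98), match the shut prediction. The pilot tip (279,273), stop, loupe and stone box look unchanged. I'm handing in the job.

```bash
python3 -c "
from bench import close_job
print(close_job())"
```

```text
the job is handed in; nothing more can be done
None
```

The job is handed in at 12.5 s of robot time. With the shut fingers I lifted the guard from under its lip and swung it back. It stayed open by itself once the finger was withdrawn. I then pushed the laser toggle to the rear and tipped the guard forward from behind its lip, after which it dropped shut on its own.

**Last checks**
- **Toggle:** it was pushed against its stop with a wrist force of about 26 N. The wrist picture taken before closing showed its tip within about 4 px of the predicted "on" position. It can't be seen under the shut guard, so this was not checked again afterwards.
- **Guard:** its corners in the final scene picture match the shut prediction to within about 6 px in the 5.3-times enlargement.
- **Surroundings:** the bare toggle, stop button, key switch, loupe and stone box look unchanged. The other loose things were not looked at again at the end. The arm stayed well clear of them.
- **Arm:** it stood clear at z = 0.30 m with no contact force.

**Disagreements:** a few moves ended 3–6 mm off target. One was an early tilt in free air, when joint 2 read its lower limit of -0.3 rad, so I used a 30-degree tilt from then on. Contact forces stayed within a few newtons except at the toggle stop.

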